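# Zero a coating gauge on its two references, then hold it in the readout corner

### The arm

A 6-joint arm with a two-finger parallel gripper is mounted at the origin on the work surface. World frame = base frame: x ahead of the robot, y to its left, z up, the work surface at z = 0. Lengths are in mm, angles in rad, forces in N, time in s.
With the tool pointing down it reaches from about 275 to 725 mm from the base axis. Payload 5.6 kg.
Tool frame: the origin (TCP) lies at the centre of the arm's flange, where the gripper is bolted on; the fingertips stand 173 mm ahead of it and the grasp point (between the pads) lies 155 mm ahead of it; z points along the fingers, y is the line along which they close (so a half turn about z gives the same grasp; the last joint's range is limited). The gripper opens to 85 mm and grips with 20 to 120 N. Pads are 22 mm wide; open, the fingers measure 114 mm over their backs; the gripper's body (76 mm by 85 mm) begins 54 mm behind the grasp point. The pads swing forward as they close: fully open they stand 13 mm farther back than shut.
Start: joints at [-0.973, 0.255, 0.108, 0, -1.424, -0.285], TCP at [169.268, -523.299, 404.683] pointing down, gripper open.
Joint ranges: [-2.95, 2.95], [-1.21, 1.97], [-1.09, 1.5], [-2.87, 1.71], [-2.94, -0.07], [-3.05, 3.05]. Speed limits (rad/s): [2.57, 2.57, 3.14, 3.14, 3.14, 3.14].

### API

Orientations are given as a unit quaternion [w, x, y, z].
In Python, from cell import * gives the robot as it stands.
- The arm moves only by the tool move_arm, never from a script. Its argument "plan" is a list of rows, each an object of numbers: "dx", "dy", "dz": the shift along the world's x, y, z in m; "rx", "ry", "rz": the turn, a rotation vector about the world's x, y, z in degrees; "grip": the opening, from 0 (shut) to 1 (fully open). A call has exactly 8 rows; each row is the pose to reach, as a shift and turn from the pose commanded when the call began; what a row does not reach only later rows make up. A row lasts 1/12 s, in which the tool goes at most 41.7 mm and 7.16 degrees, less where a joint would pass 70% of its speed; a pose out of reach is approached as far as the arm can. A call with a gripper value outside its range is refused whole. The fingers move at their own pace and stop on an object; the grip force is fixed at half the most. Time passes only in rows, so rows that repeat a pose let the fingers close, or fill a call up. It gives the time, the measured TCP pose, the force, the opening and the grip force at its end, in the units of the state.
- observe(): the state, without advancing time (a new reading comes with each control period).
- read_camera(name): name is "scene" or "side" or "wrist"; returns (picture, depth): 480x640x3 uint8, blue, green, red; 480x640 float32, mm along the optical axis (not along the pixel's ray), 0 where there is no reading.
- get_calibration(name): a dict with "fx", "fy", "cx", "cy" (pixels), "world_to_cam" (4x4, takes a point from world to camera coordinates). Camera axes: x right, y down, z forward; pixel columns grow to the right and rows downward; lengths in mm; the calibration is good to about 2 mm. A picture is of the moment at which its call begins: read the wrist's pose just before it. get_calibration takes no time and is no camera call; for the wrist camera it gives the pose at the moment of the call.
- sign_off(): hands the job in; it is judged then, once.
Trained networks look in the newest picture that a camera, given by its name, has taken for a name from the list of things; names that differ only in an ending like _2 or _b are one class to them, and where a whole thing is asked for, a point or a joint stands for the part that bears it (a point fixed in the world has none). Each returns a list of dicts, best first, with "conf" (0 to 1); they miss things now and then, are a little off and sometimes report something else, mostly with a low value. They report only what shows in the picture. A call takes as long as a camera call.
- cut_out(camera, thing): "pixels" (480x640 bool, what is visible of it) and "position" ([column, row] in pixels, amid what is visible of it).
The state is a dict: "clock": time; "joint_pos": joint angles; "joint_vel": joint speeds; "joint_efforts": joint torques, N m; "tool_pos": TCP position; "orientation": TCP orientation; "wrist_force": force on the tool from outside, world axes, zero at the start; "wrist_torque": the same for the moment, N m; "opening": opening from 0.0 (shut) to 1.0 (fully open); "finger_force": force on a finger pad.
Only numpy, scipy, OpenCV 4.12 (cv2) and the standard library are available. Lean on these libraries where they do the work, as an engineer would, in place of code of your own. Each camera call takes 0.05 s, during which the arm holds its last target. There are 200 camera calls.

### The job

Pick up the coating-thickness gauge by its upright grip and, still holding it, touch its probe tip lightly onto the top of the round steel reference plate for a moment, then onto the square one. Then set it flat on the floor of the readout cradle and press it into the corner, its side firmly against the long stop and its tail end firmly against the short stop at the same time; finish while still holding it and keeping it pressed against both stops. Leave everything else on the table undisturbed.

Things in the scene. Friction and masses are not known exactly. Their poses are not given: they have to be found in the camera images.
- gauge: Loose gauge, 0.2-0.33 kg: grey base slab 84 x 44 x 24 mm (x, y, z), black upright grip on its middle (44 x 22, from 24 to 70 mm up) and a steel probe at its +x (nose) end: a bar 10 wide, 6 to 14 mm up, ending 66 mm from the middle, with a round-ended 8 mm foot under it. The -x end (tail) is a flat face. Origin: centre of the slab's underside, z up. Starts level on the rest.
- gauge_grip (a point): Centre of the gauge's upright grip, 47 mm above the underside and 23 mm above the base slab's top: the point to grasp, from above, fingers closing along the gauge's y across the 22 mm width. Axes as the gauge.
- probe_tip (a point): Lowest point of the probe's rounded foot: 62 mm towards +x from the gauge's middle, 12 mm below its underside, so 59 mm below gauge_grip. Axes as the gauge.
- rest: Fixed black rubber block 60 x 40 x 20 mm on which the gauge starts; origin under its middle. The gauge lies on it along its x axis.
- round_ref: Fixed stand with the round reference: a steel disc, 30 mm diameter and 6 thick, on a stem over a round 40 mm foot; its flat top is 30 mm above the table. Origin: under its middle.
- round_top (a point): Centre of the round reference's top face; z up.
- square_ref: Fixed stand with the square reference: a steel plate 30 x 30 mm and 6 thick on a stem over a square 40 mm foot; its flat top is 30 mm above the table. Origin: under its middle.
- square_top (a point): Centre of the square reference's top face; z up.
- cradle: Fixed, rigid readout cradle: aluminium floor plate 20 mm high, x -52 to +48, y -30 to +32 mm; steel stops on its +y and -x sides, open on +x and -y; a readout box 30 mm high behind the long stop. Origin: on the table under the middle of the seated gauge. Seated, the gauge's axes match the cradle's, same sense, its probe hanging past the open +x edge.
- seat (a point): Point on the cradle's floor, 20 mm above the table, where the middle of the gauge's underside lies when it is in the corner. Axes as the cradle.
- long_stop: Steel bar on the cradle, 70 mm along x and 8 thick; its inner face (towards -y) is 22 mm from the seat, its top 18 mm above the floor. The gauge's +y side bears on it. Origin and axes as the cradle.
- short_stop: Steel bar on the cradle, 30 mm along y and 8 thick; its inner face (towards +x) is 42 mm from the seat, its top 18 mm above the floor. The gauge's tail bears on it. Origin and axes as the cradle.
- torch: Bystander, leave alone. Standing white and black torch, 40 mm diameter, 120 tall; origin under its middle.
- jar: Bystander, leave alone. Amber glass jar with a white cap, 52 mm diameter, 75 tall; origin under its middle.
- puck: Bystander, leave alone. Cork bottle stand, a plain disc, 38 mm diameter, 20 tall; origin under its middle.
- scale: Bystander, leave alone. White photo scale with black ticks, 100 x 22 x 5 mm, lying flat; origin under its middle.
- loupe: Bystander, leave alone. Black ring-shaped loupe, 38 mm diameter, 30 tall; origin under its middle.
- swab_tray: Bystander, leave alone. White open tray, 90 x 130 x 35 mm; origin under its middle.
- caliper: Bystander, leave alone. Digital caliper lying flat, about 150 mm long along its y, 11 mm high; origin under its beam's middle.

How it is judged (in metres and radians):
On the way, in this order (a step that is already met when the one before it is completed fails the run):
1. the held gauge's probe tip touches the top of the round reference (contact force between gauge and round_ref above 0.4 N and horizontal distance between probe_tip and round_top below 0.014 m and z of probe_tip in the frame of round_top between -0.003 and 0.003 m and contact force between the fingers and gauge above 1 N), for 0.2 s.
2. then the held gauge's probe tip touches the top of the square reference (contact force between gauge and square_ref above 0.4 N and horizontal distance between probe_tip and square_top below 0.014 m and z of probe_tip in the frame of square_top between -0.003 and 0.003 m and contact force between the fingers and gauge above 1 N), for 0.2 s.
At the end, for the whole second after the job is handed in: Through the last second the fingers still hold the gauge, it lies on the cradle's floor (within 3 mm in height, 4 mm in the corner's two directions and 0.06 rad) and presses on the long stop and on the short stop with more than 1.5 N each, at rest (x of gauge_grip in the frame of seat between -0.004 and 0.004 m and y of gauge_grip in the frame of seat between -0.004 and 0.004 m and z of gauge_grip in the frame of seat between 0.044 and 0.05 m and angle between the x axis of gauge and the x axis of cradle, either way round below 0.06 rad and angle between gauge's own z axis and vertical below 0.06 rad and contact force between gauge and long_stop above 1.5 N and contact force between gauge and short_stop above 1.5 N and contact force between the fingers and gauge above 1 N and linear speed of gauge below 0.02 m/s); the arm keeps its last pose, push and grip.
It fails at once if a reference plate is pressed harder than 40 N (contact force between gauge and round_ref above 40 N or contact force between gauge and square_ref above 40 N).
It fails at once if a bystander is moved more than 30 mm (distance of any of torch, jar, puck, scale, loupe, swab_tray, caliper from where it was at the start of the episode above 0.03 m).
It also fails if it takes over 54 s, if anything falls off the work surface, if the arm or the gripper's body presses on something with over 40 N, if the wrist force passes 120 N, or if a joint passes its speed limit or range.

## Working session

There is one attempt and no reset: what is moved stays moved. The work goes in short steps, Python scripts to look and compute and a tool call to move; the robot and the scene stay as the last step left them, time stands still between calls to the robot, and variables do not carry over. Pictures are saved under pics/ and viewed, at most 10 in all, crops included, and the job is handed in when it is done.

Besides the shell and the picture viewer there is one more tool, called after ">>>" as name(argument=value, ...) on one line, values as JSON. move_arm: Moves the arm, as the interface text tells. Its arguments: {"type":"object","properties":{"plan":{"type":"array","items":{"type":"object","properties":{"dx":{"type":"number"},"dy":{"type":"number"},"dz":{"type":"number"},"rx":{"type":"number"},"ry":{"type":"number"},"rz":{"type":"number"},"grip":{"type":"number"}}}}},"required":["plan"]}

```bash
mkdir -p pics
cat > h.py <<'E'
from cell import *
import numpy as np, cv2
def pts(cam,mask,depth,cal):
    v,u=np.nonzero(mask&(depth>0)); z=depth[v,u]
    P=np.c_[(u-cal["cx"])*z/cal["fx"],(v-cal["cy"])*z/cal["fy"],z,np.ones(len(z))]
    return (np.linalg.inv(np.array(cal["world_to_cam"]))@P.T).T[:,:3]
def look(cam,things,save=None):
    cal=get_calibration(cam); im,d=read_camera(cam)
    if save: cv2.imwrite(save,im)
    out={}
    for t in things:
        r=cut_out(cam,t)
        if not r: print(cam,t,"none");continue
        p=pts(cam,r[0]["pixels"],d,cal); out[t]=p
        if len(p)<10: print(cam,t,"few");continue
        q=p[p[:,2]>np.percentile(p[:,2],98)-4]
        (c,s,a)=cv2.minAreaRect(q[:,:2].astype(np.float32))
        print(cam,t,round(r[0]["conf"],2),np.round(r[0]["position"]),"n",len(p),"med",np.round(np.median(p,0)),"ztop",round(np.percentile(p[:,2],98),1),"toprect",np.round(c,1),np.round(s,1),round(a,1))
    return im,d,cal,out
E
python3 - <<'E'
from h import *
T=["gauge","rest","round_ref","square_ref","cradle","long_stop","short_stop"]
for c in ("scene","side"):
    look(c,T,f"pics/{c}0.png")
look("scene",["torch","jar","puck","scale","loupe","swab_tray","caliper"])
print(observe())
a=np.hstack([cv2.imread("pics/scene0.png"),cv2.imread("pics/side0.png")])
E
```

```text
scene gauge 0.79 [183. 235.] n 1548 med [ 505. -282.   45.] ztop 91.2 toprect [ 495.6 -286.8] [23.5 42.3] 17.5
scene rest 0.79 [184. 254.] n 221 med [ 515. -281.   11.] ztop 22.9 toprect [ 512.4 -272.3] [ 4.4 29.5] 14.5
scene round_ref 0.68 [429. 328.] n 1460 med [774.  97.  56.] ztop 77.3 toprect [762.4 103.5] [44.7 43.5] 15.1
scene square_ref 0.84 [338. 226.] n 442 med [495.  10.  11.] ztop 32.3 toprect [488.9  12.4] [30.7 30.3] 19.4
scene cradle 0.75 [445. 214.] n 1973 med [512. 229.  21.] ztop 39.3 toprect [501.4 228.8] [35.2 92.5] 32.5
scene long_stop 0.66 [448. 207.] n 272 med [495. 240.  34.] ztop 40.2 toprect [493.5 241.9] [10.8 68.8] 6.6
scene short_stop 0.47 [433. 219.] n 113 med [526. 197.  33.] ztop 41.0 toprect [525.1 199.1] [27.9  6.8] 4.7
side gauge 0.98 [400. 186.] n 948 med [ 487. -265.   44.] ztop 91.0 toprect [ 492.3 -283.8] [20.5 44.9] 17.8
side rest none
side round_ref 0.62 [259. 274.] n 410 med [658.  26.  10.] ztop 32.4 toprect [660.9  21.3] [26.6 29.5] 50.4
side square_ref 0.84 [352. 308.] n 572 med [484.  22.  11.] ztop 32.5 toprect [486.2  15.6] [29.8 32.1] 
[... 1129 characters left out ...]
1e-01,  2.55114664e-01,  1.08206774e-01,  5.21960938e-06,
       -1.42391223e+00, -2.84596043e-01]), 'joint_vel': array([-1.74272980e-04,  1.58059886e-03,  5.44498404e-04,  5.78408376e-04,
       -3.39816924e-04,  4.50412197e-05]), 'joint_efforts': array([ 1.30096905e-03, -3.86409187e+01,  2.38069028e+01,  5.36825672e+00,
       -5.88764578e-04,  8.00585411e-06]), 'tool_pos': array([ 169.28662523, -523.29662209,  404.67889432]), 'orientation': array([-7.41166958e-06, -1.55780216e-01,  9.87791741e-01,  9.65389887e-06]), 'wrist_force': array([0.34985184, 0.09689164, 0.34197846]), 'wrist_torque': array([ 0.04441167, -0.00620564,  0.01249363]), 'finger_force': 0.0, 'opening': 0.9998739207068562}
```

View pics/scene0.png

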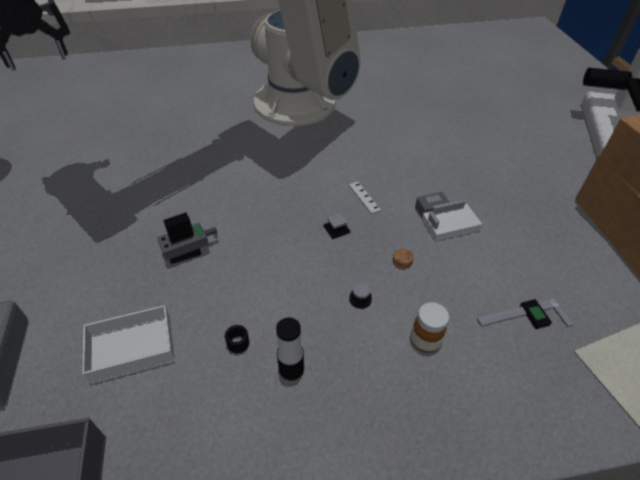

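View pics/side0.png

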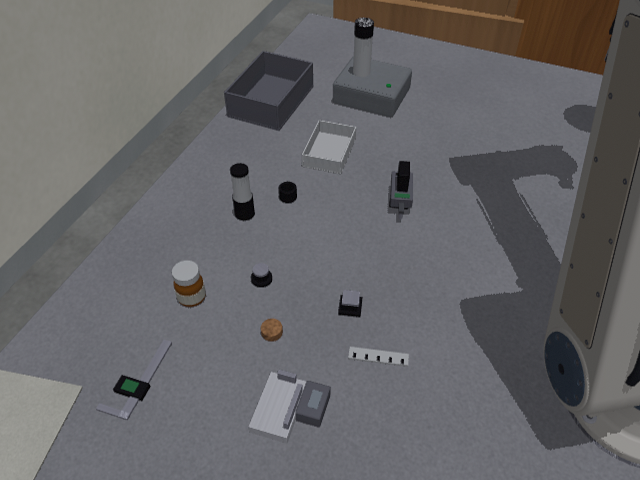

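The scene view shows the gauge on its rest at (184,238) with its nose to the right, the square stand at (338,226), the round one at (361,295) and the cradle at (450,215). The side view agrees: gauge at (401,188), square at (351,303), round at (261,275), cradle at (285,405). The scene network took the jar for round_ref, so I use the side-view values: round about (661,21), square (488,14). Gauge is at about (494,-285) with yaw 107.5°. Cradle yaw is about 96.5° and its seat about (518,244).

>>> move_arm(plan=[{"dx": 0.25,"dy": 0.19,"dz": -0.04,"rz": 56,"grip": 1},{"dx": 0.25,"dy": 0.19,"dz": -0.04,"rz": 56,"grip": 1},{"dx": 0.25,"dy": 0.19,"dz": -0.04,"rz": 56,"grip": 1},{"dx": 0.25,"dy": 0.19,"dz": -0.04,"rz": 56,"grip": 1},{"dx": 0.25,"dy": 0.19,"dz": -0.04,"rz": 56,"grip": 1},{"dx": 0.25,"dy": 0.19,"dz": -0.04,"rz": 56,"grip": 1},{"dx": 0.25,"dy": 0.19,"dz": -0.04,"rz": 56,"grip": 1},{"dx": 0.25,"dy": 0.19,"dz": -0.04,"rz": 56,"grip": 1}])

```text
validation failed for argument at $.pl...
```

>>> move_arm(plan=[{"dx": 0.075,"dy": 0.048,"dz": 0,"rz": 34,"grip": 1},{"dx": 0.075,"dy": 0.048,"dz": 0,"rz": 34,"grip": 1},{"dx": 0.075,"dy": 0.048,"dz": 0,"rz": 34,"grip": 1},{"dx": 0.075,"dy": 0.048,"dz": 0,"rz": 34,"grip": 1},{"dx": 0.075,"dy": 0.048,"dz": 0,"rz": 34,"grip": 1},{"dx": 0.075,"dy": 0.048,"dz": 0,"rz": 34,"grip": 1},{"dx": 0.075,"dy": 0.048,"dz": 0,"rz": 34,"grip": 1},{"dx": 0.075,"dy": 0.048,"dz": 0,"rz": 34,"grip": 1}])

```text
validation failed for argument at $.pl...
```

```bash
cat >> h.py <<'E'
def st():
    from scipy.spatial.transform import Rotation as R
    s=observe(); q=s["orientation"]; y=R.from_quat(q,scalar_first=True).as_matrix()
    print("t",round(s["clock"],2),"tcp",np.round(s["tool_pos"],1),"ytool yaw",np.round(np.degrees(np.arctan2(y[1,1],y[0,1])),2),"z",np.round(y[:,2],3),"F",np.round(s["wrist_force"],1),"M",np.round(s["wrist_torque"],2),"open",round(s["opening"],3),"ff",round(s["finger_force"],1),"j",np.round(s["joint_pos"],2))
E
python3 - <<'E'
from h import *
st(); look("wrist",["gauge"],"pics/w1.png")
E
```

```text
t 1.2 tcp [ 169.3 -523.3  404.7] ytool yaw 107.92 z [-0.  0. -1.] F [0.3 0.1 0.3] M [ 0.04 -0.01  0.01] open 1.0 ff 0.0 j [-0.97  0.26  0.11  0.   -1.42 -0.28]
wrist gauge none
```

View pics/w1.png

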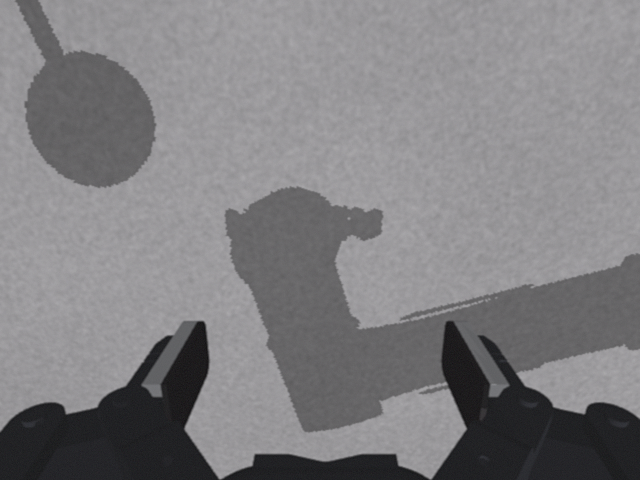

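The moves were refused and the arm hasn't moved: the wrist view shows only bare table, the arm's shadow and the fingers at (180,370) and (480,370). I'll resend with all seven keys.

>>> move_arm(plan=[{"dx": 0.25,"dy": 0.19,"dz": -0.04,"rx": 0,"ry": 0,"rz": 56,"grip": 1},{"dx": 0.25,"dy": 0.19,"dz": -0.04,"rx": 0,"ry": 0,"rz": 56,"grip": 1},{"dx": 0.25,"dy": 0.19,"dz": -0.04,"rx": 0,"ry": 0,"rz": 56,"grip": 1},{"dx": 0.25,"dy": 0.19,"dz": -0.04,"rx": 0,"ry": 0,"rz": 56,"grip": 1},{"dx": 0.25,"dy": 0.19,"dz": -0.04,"rx": 0,"ry": 0,"rz": 56,"grip": 1},{"dx": 0.25,"dy": 0.19,"dz": -0.04,"rx": 0,"ry": 0,"rz": 56,"grip": 1},{"dx": 0.25,"dy": 0.19,"dz": -0.04,"rx": 0,"ry": 0,"rz": 56,"grip": 1},{"dx": 0.25,"dy": 0.19,"dz": -0.04,"rx": 0,"ry": 0,"rz": 56,"grip": 1}])

```text
clock: 1.97
tool_pos: [421.6, -330.8, 364.1]
orientation: [0.0, -0.605, 0.797, 0.0]
wrist_force: [0.2, 0.1, -0.1]
opening: 0.999
finger_force: 0.0
```

>>> move_arm(plan=[{"dx": 0.075,"dy": 0.048,"dz": 0,"rx": 0,"ry": 0,"rz": 33.5,"grip": 1},{"dx": 0.075,"dy": 0.048,"dz": 0,"rx": 0,"ry": 0,"rz": 33.5,"grip": 1},{"dx": 0.075,"dy": 0.048,"dz": 0,"rx": 0,"ry": 0,"rz": 33.5,"grip": 1},{"dx": 0.075,"dy": 0.048,"dz": 0,"rx": 0,"ry": 0,"rz": 33.5,"grip": 1},{"dx": 0.075,"dy": 0.048,"dz": 0,"rx": 0,"ry": 0,"rz": 33.5,"grip": 1},{"dx": 0.075,"dy": 0.048,"dz": 0,"rx": 0,"ry": 0,"rz": 33.5,"grip": 1},{"dx": 0.075,"dy": 0.048,"dz": 0,"rx": 0,"ry": 0,"rz": 33.5,"grip": 1},{"dx": 0.075,"dy": 0.048,"dz": 0,"rx": 0,"ry": 0,"rz": 33.5,"grip": 1}])

```text
clock: 2.63
tool_pos: [494.1, -285.4, 364.7]
orientation: [-0.0, 0.805, -0.593, 0.0]
wrist_force: [0.5, -0.3, 0.2]
opening: 0.999
finger_force: 0.0
```

Run:
```python
from h import *
st(); im,d,cal,o=look("wrist",["gauge"],"pics/w2.png")
p=o["gauge"]
for lo,hi in((84,95),(40,50)):
    q=p[(p[:,2]>lo)&(p[:,2]<hi)]; print(len(q),cv2.minAreaRect(q[:,:2].astype(np.float32)),np.median(q[:,2]))
```

```text
t 2.63 tcp [ 494.1 -285.4  364.7] ytool yaw -162.74 z [ 0. -0. -1.] F [ 0.5 -0.3  0.2] M [-0.04  0.01 -0.03] open 0.999 ff 0.0 j [-0.25  0.31  0.08 -0.   -1.34  0.55]
wrist gauge 0.79 [327. 214.] n 7065 med [ 497. -297.   45.] ztop 91.2 toprect [ 494.9 -287.5] [21.8 43.6] 18.0
2353 ((494.9117736816406, -287.5638732910156), (21.81181526184082, 43.781002044677734), 18.02570152282715) 90.23209201147841
3857 ((494.8027038574219, -287.33685302734375), (44.07141876220703, 83.50231170654297), 17.792003631591797) 44.315848910384034
```

View pics/w2.png

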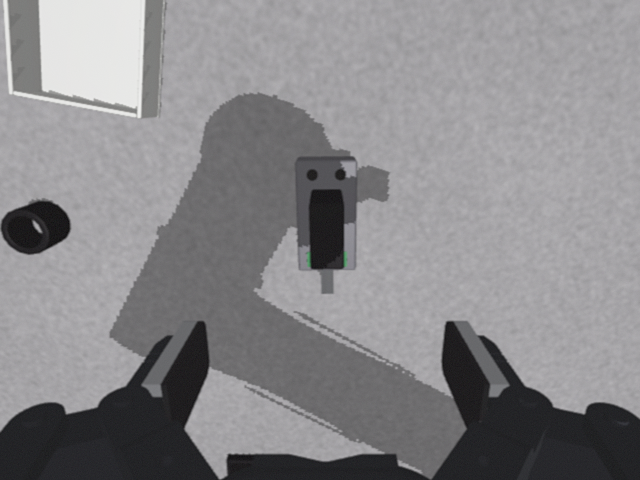

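The wrist view shows the gauge centred at (327,215), grip at (327,230), nose downward at (327,282). Top rectangles measure 22x44 and 44x84, so the pose is solid: (494.9,-287.4), yaw 107.9°. Next: descend.

>>> move_arm(plan=[{"dx": 0.0007,"dy": -0.002,"dz": -0.03,"rx": 0,"ry": 0,"rz": 0.6,"grip": 1},{"dx": 0.0007,"dy": -0.002,"dz": -0.06,"rx": 0,"ry": 0,"rz": 0.6,"grip": 1},{"dx": 0.0007,"dy": -0.002,"dz": -0.09,"rx": 0,"ry": 0,"rz": 0.6,"grip": 1},{"dx": 0.0007,"dy": -0.002,"dz": -0.115,"rx": 0,"ry": 0,"rz": 0.6,"grip": 1},{"dx": 0.0007,"dy": -0.002,"dz": -0.132,"rx": 0,"ry": 0,"rz": 0.6,"grip": 1},{"dx": 0.0007,"dy": -0.002,"dz": -0.142,"rx": 0,"ry": 0,"rz": 0.6,"grip": 1},{"dx": 0.0007,"dy": -0.002,"dz": -0.142,"rx": 0,"ry": 0,"rz": 0.6,"grip": 0.6},{"dx": 0.0007,"dy": -0.002,"dz": -0.142,"rx": 0,"ry": 0,"rz": 0.6,"grip": 0}])

```text
clock: 3.4
tool_pos: [495.2, -287.5, 223.2]
orientation: [0.0, 0.809, -0.588, 0.0]
wrist_force: [0.2, 0.1, 0.8]
opening: 0.747
finger_force: 0.0
```

>>> move_arm(plan=[{"dx": 0,"dy": 0,"dz": 0,"rx": 0,"ry": 0,"rz": 0,"grip": 0},{"dx": 0,"dy": 0,"dz": 0,"rx": 0,"ry": 0,"rz": 0,"grip": 0},{"dx": 0,"dy": 0,"dz": 0,"rx": 0,"ry": 0,"rz": 0,"grip": 0},{"dx": 0,"dy": 0,"dz": 0,"rx": 0,"ry": 0,"rz": 0,"grip": 0},{"dx": 0,"dy": 0,"dz": 0,"rx": 0,"ry": 0,"rz": 0,"grip": 0},{"dx": 0,"dy": 0,"dz": 0,"rx": 0,"ry": 0,"rz": 0,"grip": 0},{"dx": 0,"dy": 0,"dz": 0,"rx": 0,"ry": 0,"rz": 0,"grip": 0},{"dx": 0,"dy": 0,"dz": 0,"rx": 0,"ry": 0,"rz": 0,"grip": 0}])

```text
clock: 4.07
tool_pos: [495.4, -287.5, 224.0]
orientation: [-0.0, 0.809, -0.587, 0.001]
wrist_force: [-0.6, 1.3, 6.6]
opening: 0.253
finger_force: 60.0
```

>>> move_arm(plan=[{"dx": 0,"dy": 0,"dz": 0.01,"rx": 0,"ry": 0,"rz": 0,"grip": 0},{"dx": 0,"dy": 0,"dz": 0.03,"rx": 0,"ry": 0,"rz": 0,"grip": 0},{"dx": 0,"dy": 0,"dz": 0.06,"rx": 0,"ry": 0,"rz": 0,"grip": 0},{"dx": 0.02,"dy": 0.03,"dz": 0.06,"rx": 0,"ry": 0,"rz": 0,"grip": 0},{"dx": 0.04,"dy": 0.06,"dz": 0.06,"rx": 0,"ry": 0,"rz": 0,"grip": 0},{"dx": 0.06,"dy": 0.09,"dz": 0.06,"rx": 0,"ry": 0,"rz": 0,"grip": 0},{"dx": 0.08,"dy": 0.11,"dz": 0.06,"rx": 0,"ry": 0,"rz": 0,"grip": 0},{"dx": 0.09,"dy": 0.12,"dz": 0.06,"rx": 0,"ry": 0,"rz": 0,"grip": 0}])

```text
clock: 4.73
tool_pos: [586.5, -164.6, 282.6]
orientation: [-0.0, 0.81, -0.587, -0.0]
wrist_force: [0.1, 0.7, -3.1]
opening: 0.251
finger_force: 59.2
```

Run:
```python
from h import *
st(); cal=get_calibration("scene"); im,d=read_camera("scene"); st()
m=np.zeros(d.shape,bool); m[275:315,335:385]=1
p=pts("scene",m,d,cal); q=p[(p[:,2]>27)&(p[:,2]<38)]; print(len(q),np.median(q,0),cv2.minAreaRect(q[:,:2].astype(np.float32)))
m[:]=0; m[205:245,310:360]=1
p=pts("scene",m,d,cal); q=p[(p[:,2]>27)&(p[:,2]<38)]; print(len(q),np.median(q,0),cv2.minAreaRect(q[:,:2].astype(np.float32)))
```

```text
t 4.73 tcp [ 586.5 -164.6  282.6] ytool yaw -161.85 z [-0.     0.001 -1.   ] F [ 0.1  0.7 -3.1] M [-0.04 -0.05 -0.03] open 0.251 ff 59.2 j [-0.02  0.43  0.05 -0.   -1.19  0.33]
t 4.78 tcp [ 587.4 -164.   282.3] ytool yaw -161.8 z [ 0.     0.001 -1.   ] F [ 2.8  1.  -2.1] M [ 0.1  -0.44 -0.06] open 0.25 ff 59.2 j [-0.02  0.43  0.05 -0.   -1.19  0.33]
200 [664.46718866  17.44992399  30.36356332] ((663.8948974609375, 17.371152877807617), (28.51141357421875, 29.27513885498047), 50.90899658203125)
190 [491.07190689  11.55243714  30.13682386] ((489.43621826171875, 12.549132347106934), (32.18280792236328, 31.537649154663086), 16.186100006103516)
```

>>> move_arm(plan=[{"dx": 0.02,"dy": 0.025,"dz": 0,"rx": 0,"ry": 0,"rz": 0,"grip": 0},{"dx": 0.042,"dy": 0.055,"dz": 0,"rx": 0,"ry": 0,"rz": 0,"grip": 0},{"dx": 0.065,"dy": 0.085,"dz": 0,"rx": 0,"ry": 0,"rz": 0,"grip": 0},{"dx": 0.082,"dy": 0.107,"dz": 0,"rx": 0,"ry": 0,"rz": 0,"grip": 0},{"dx": 0.093,"dy": 0.12,"dz": -0.005,"rx": 0,"ry": 0,"rz": 0,"grip": 0},{"dx": 0.0975,"dy": 0.1265,"dz": -0.015,"rx": 0,"ry": 0,"rz": 0,"grip": 0},{"dx": 0.0975,"dy": 0.1265,"dz": -0.025,"rx": 0,"ry": 0,"rz": 0,"grip": 0},{"dx": 0.0975,"dy": 0.1265,"dz": -0.028,"rx": 0,"ry": 0,"rz": 0,"grip": 0}])

```text
clock: 5.45
tool_pos: [681.3, -41.4, 251.6]
orientation: [0.002, 0.809, -0.588, -0.002]
wrist_force: [-0.4, 0.5, -3.2]
opening: 0.25
finger_force: 59.6
```

Run:
```python
from h import *
im,d=read_camera("wrist"); cv2.imwrite("pics/w3.png",im)
im,d=read_camera("side"); cv2.imwrite("pics/s3.png",cv2.resize(im[190:350,180:420],None,fx=3,fy=3)); st()
```

```text
t 5.55 tcp [681.4 -42.1 253.2] ytool yaw -162.05 z [-0.004 -0.    -1.   ] F [-1.  -0.1 -1.9] M [-0.07 -0.    0.01] open 0.248 ff 59.6 j [ 0.17  0.59  0.24 -0.   -1.22  0.15]
```

View pics/s3.png

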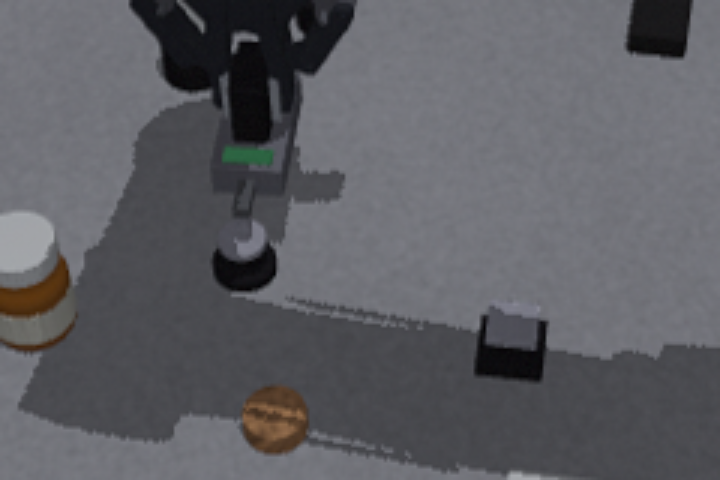

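The side crop shows the probe foot at (240,235) just above the round disc at (243,240), so it's centred well enough. Lowering gently.

>>> move_arm(plan=[{"dx": 0,"dy": 0.0005,"dz": -0.002,"rx": 0,"ry": 0,"rz": 0,"grip": 0},{"dx": 0,"dy": 0.0005,"dz": -0.004,"rx": 0,"ry": 0,"rz": 0,"grip": 0},{"dx": 0,"dy": 0.0005,"dz": -0.005,"rx": 0,"ry": 0,"rz": 0,"grip": 0},{"dx": 0,"dy": 0.0005,"dz": -0.006,"rx": 0,"ry": 0,"rz": 0,"grip": 0},{"dx": 0,"dy": 0.0005,"dz": -0.007,"rx": 0,"ry": 0,"rz": 0,"grip": 0},{"dx": 0,"dy": 0.0005,"dz": -0.008,"rx": 0,"ry": 0,"rz": 0,"grip": 0},{"dx": 0,"dy": 0.0005,"dz": -0.009,"rx": 0,"ry": 0,"rz": 0,"grip": 0},{"dx": 0,"dy": 0.0005,"dz": -0.009,"rx": 0,"ry": 0,"rz": 0,"grip": 0}])

```text
clock: 6.22
tool_pos: [682.5, -40.3, 245.7]
orientation: [0.0, 0.809, -0.588, 0.0]
wrist_force: [-0.6, -0.4, -0.8]
opening: 0.248
finger_force: 59.7
```

>>> move_arm(plan=[{"dx": 0,"dy": 0,"dz": 0,"rx": 0,"ry": 0,"rz": 0,"grip": 0},{"dx": 0,"dy": 0,"dz": -0.0005,"rx": 0,"ry": 0,"rz": 0,"grip": 0},{"dx": 0,"dy": 0,"dz": -0.001,"rx": 0,"ry": 0,"rz": 0,"grip": 0},{"dx": 0,"dy": 0,"dz": -0.0015,"rx": 0,"ry": 0,"rz": 0,"grip": 0},{"dx": 0,"dy": 0,"dz": -0.0015,"rx": 0,"ry": 0,"rz": 0,"grip": 0},{"dx": 0,"dy": 0,"dz": -0.0015,"rx": 0,"ry": 0,"rz": 0,"grip": 0},{"dx": 0,"dy": 0,"dz": -0.0015,"rx": 0,"ry": 0,"rz": 0,"grip": 0},{"dx": 0,"dy": 0,"dz": -0.0015,"rx": 0,"ry": 0,"rz": 0,"grip": 0}])

```text
clock: 6.88
tool_pos: [682.6, -40.4, 245.0]
orientation: [-0.0, 0.809, -0.588, 0.001]
wrist_force: [-1.6, -1.4, 6.2]
opening: 0.249
finger_force: 60.6
```

```bash
python3 -c "
from h import *
st()"
```

```text
t 6.88 tcp [682.6 -40.4 245. ] ytool yaw -161.97 z [ 0.001 -0.    -1.   ] F [-1.6 -1.4  6.2] M [0.11 0.87 0.15] open 0.249 ff 60.6 j [ 0.17  0.6   0.22  0.   -1.2   0.15]
```

>>> move_arm(plan=[{"dx": 0,"dy": 0,"dz": 0,"rx": 0,"ry": 0,"rz": 0,"grip": 0},{"dx": 0,"dy": 0,"dz": 0,"rx": 0,"ry": 0,"rz": 0,"grip": 0},{"dx": 0,"dy": 0,"dz": 0.01,"rx": 0,"ry": 0,"rz": 0,"grip": 0},{"dx": 0,"dy": 0,"dz": 0.025,"rx": 0,"ry": 0,"rz": 0,"grip": 0},{"dx": -0.02,"dy": -0.001,"dz": 0.03,"rx": 0,"ry": 0,"rz": 0,"grip": 0},{"dx": -0.05,"dy": -0.002,"dz": 0.03,"rx": 0,"ry": 0,"rz": 0,"grip": 0},{"dx": -0.08,"dy": -0.003,"dz": 0.03,"rx": 0,"ry": 0,"rz": 0,"grip": 0},{"dx": -0.105,"dy": -0.004,"dz": 0.03,"rx": 0,"ry": 0,"rz": 0,"grip": 0}])

```text
clock: 7.55
tool_pos: [575.6, -44.2, 273.8]
orientation: [0.0, 0.809, -0.588, -0.001]
wrist_force: [-0.0, 0.6, -1.8]
opening: 0.25
finger_force: 59.7
```

>>> move_arm(plan=[{"dx": -0.025,"dy": 0,"dz": 0,"rx": 0,"ry": 0,"rz": 0,"grip": 0},{"dx": -0.045,"dy": -0.001,"dz": 0,"rx": 0,"ry": 0,"rz": 0,"grip": 0},{"dx": -0.06,"dy": -0.0015,"dz": -0.005,"rx": 0,"ry": 0,"rz": 0,"grip": 0},{"dx": -0.068,"dy": -0.0015,"dz": -0.012,"rx": 0,"ry": 0,"rz": 0,"grip": 0},{"dx": -0.0695,"dy": -0.0015,"dz": -0.018,"rx": 0,"ry": 0,"rz": 0,"grip": 0},{"dx": -0.0695,"dy": -0.0015,"dz": -0.022,"rx": 0,"ry": 0,"rz": 0,"grip": 0},{"dx": -0.0695,"dy": -0.0015,"dz": -0.022,"rx": 0,"ry": 0,"rz": 0,"grip": 0},{"dx": -0.0695,"dy": -0.0015,"dz": -0.022,"rx": 0,"ry": 0,"rz": 0,"grip": 0}])

```text
clock: 8.22
tool_pos: [508.7, -45.7, 252.0]
orientation: [0.0, 0.809, -0.588, -0.0]
wrist_force: [-0.0, 0.4, -1.2]
opening: 0.252
finger_force: 59.7
```

Run:
```python
from h import *
im,d=read_camera("side"); cv2.imwrite("pics/s4.png",cv2.resize(im[190:350,250:490],None,fx=3,fy=3)); st()
```

```text
t 8.27 tcp [508.7 -45.7 252.2] ytool yaw -161.98 z [ 0. -0. -1.] F [ 0.4  0.7 -2. ] M [-0.03 -0.01  0.05] open 0.252 ff 59.7 j [ 0.22  0.28 -0.26  0.   -1.03  0.1 ]
```

View pics/s4.png

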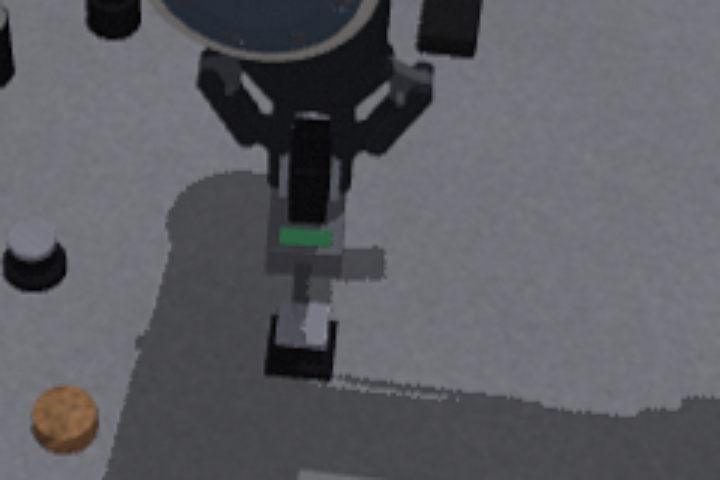

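The probe foot at (298,320) hangs over the square plate, which is centred at (303,325). Lowering.

>>> move_arm(plan=[{"dx": 0,"dy": 0,"dz": -0.002,"rx": 0,"ry": 0,"rz": 0,"grip": 0},{"dx": 0,"dy": 0,"dz": -0.004,"rx": 0,"ry": 0,"rz": 0,"grip": 0},{"dx": 0,"dy": 0,"dz": -0.0055,"rx": 0,"ry": 0,"rz": 0,"grip": 0},{"dx": 0,"dy": 0,"dz": -0.0065,"rx": 0,"ry": 0,"rz": 0,"grip": 0},{"dx": 0,"dy": 0,"dz": -0.0073,"rx": 0,"ry": 0,"rz": 0,"grip": 0},{"dx": 0,"dy": 0,"dz": -0.008,"rx": 0,"ry": 0,"rz": 0,"grip": 0},{"dx": 0,"dy": 0,"dz": -0.008,"rx": 0,"ry": 0,"rz": 0,"grip": 0},{"dx": 0,"dy": 0,"dz": -0.008,"rx": 0,"ry": 0,"rz": 0,"grip": 0}])

```text
clock: 8.93
tool_pos: [508.1, -45.9, 245.1]
orientation: [-0.0, 0.809, -0.587, 0.001]
wrist_force: [-1.6, -0.7, 4.5]
opening: 0.249
finger_force: 60.9
```

```bash
python3 -c "
from h import *
st()"
```

```text
t 8.93 tcp [508.1 -45.9 245.1] ytool yaw -161.96 z [ 0.001 -0.    -1.   ] F [-1.6 -0.7  4.5] M [0.15 0.86 0.14] open 0.249 ff 60.9 j [ 0.22  0.29 -0.28  0.   -1.01  0.1 ]
```

>>> move_arm(plan=[{"dx": 0,"dy": 0,"dz": 0,"rx": 0,"ry": 0,"rz": 0,"grip": 0},{"dx": 0,"dy": 0,"dz": 0,"rx": 0,"ry": 0,"rz": 0,"grip": 0},{"dx": 0,"dy": 0,"dz": 0,"rx": 0,"ry": 0,"rz": 0,"grip": 0},{"dx": 0,"dy": 0,"dz": 0.01,"rx": 0,"ry": 0,"rz": 0,"grip": 0},{"dx": 0,"dy": 0,"dz": 0.03,"rx": 0,"ry": 0,"rz": 0,"grip": 0},{"dx": 0,"dy": 0.01,"dz": 0.05,"rx": 0,"ry": 0,"rz": 0,"grip": 0},{"dx": 0.005,"dy": 0.04,"dz": 0.05,"rx": 0,"ry": 0,"rz": -1.5,"grip": 0},{"dx": 0.01,"dy": 0.07,"dz": 0.05,"rx": 0,"ry": 0,"rz": -3.5,"grip": 0}])

```text
clock: 9.6
tool_pos: [518.3, 24.5, 296.1]
orientation: [-0.001, 0.79, -0.613, 0.001]
wrist_force: [1.5, -0.0, -2.7]
opening: 0.255
finger_force: 59.9
```

>>> move_arm(plan=[{"dx": 0.0015,"dy": 0.035,"dz": 0,"rx": 0,"ry": 0,"rz": -2,"grip": 0},{"dx": 0.003,"dy": 0.072,"dz": 0,"rx": 0,"ry": 0,"rz": -4,"grip": 0},{"dx": 0.0045,"dy": 0.11,"dz": 0,"rx": 0,"ry": 0,"rz": -6,"grip": 0},{"dx": 0.006,"dy": 0.147,"dz": 0,"rx": 0,"ry": 0,"rz": -8,"grip": 0},{"dx": 0.0075,"dy": 0.18,"dz": 0,"rx": 0,"ry": 0,"rz": -8,"grip": 0},{"dx": 0.0075,"dy": 0.207,"dz": 0,"rx": 0,"ry": 0,"rz": -8,"grip": 0},{"dx": 0.0075,"dy": 0.224,"dz": 0,"rx": 0,"ry": 0,"rz": -8,"grip": 0},{"dx": 0.0075,"dy": 0.2295,"dz": 0,"rx": 0,"ry": 0,"rz": -8,"grip": 0}])

```text
clock: 10.27
tool_pos: [525.3, 256.2, 294.0]
orientation: [-0.0, 0.747, -0.665, -0.0]
wrist_force: [-0.1, -0.8, -1.8]
opening: 0.252
finger_force: 59.8
```

Run:
```python
from h import *
im,d=read_camera("side"); cv2.imwrite("pics/s5.png",cv2.resize(im[290:470,190:430],None,fx=3,fy=3)); st()
```

```text
t 10.32 tcp [525.3 255.6 293.9] ytool yaw -173.37 z [-0.  0. -1.] F [-0.1  0.6 -1.9] M [ 0.1  -0.06 -0.01] open 0.251 ff 59.8 j [ 0.72  0.38 -0.01 -0.   -1.19 -0.6 ]
```

View pics/s5.png

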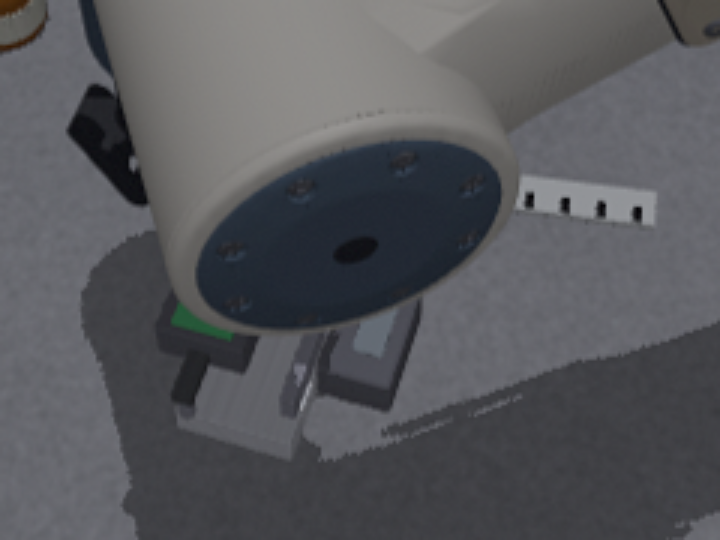

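The side crop shows the held gauge (nose at (190,375)) above the cradle floor, with the long stop at (300,380) to its right, which is the intended side. Descending to about 5 mm above the floor.

>>> move_arm(plan=[{"dx": 0,"dy": 0,"dz": -0.01,"rx": 0,"ry": 0,"rz": 0,"grip": 0},{"dx": 0,"dy": 0,"dz": -0.022,"rx": 0,"ry": 0,"rz": 0,"grip": 0},{"dx": 0,"dy": 0,"dz": -0.034,"rx": 0,"ry": 0,"rz": 0,"grip": 0},{"dx": 0,"dy": 0,"dz": -0.045,"rx": 0,"ry": 0,"rz": 0,"grip": 0},{"dx": 0,"dy": 0,"dz": -0.054,"rx": 0,"ry": 0,"rz": 0,"grip": 0},{"dx": 0,"dy": 0,"dz": -0.061,"rx": 0,"ry": 0,"rz": 0,"grip": 0},{"dx": 0,"dy": 0,"dz": -0.065,"rx": 0,"ry": 0,"rz": 0,"grip": 0},{"dx": 0,"dy": 0,"dz": -0.065,"rx": 0,"ry": 0,"rz": 0,"grip": 0}])

```text
clock: 10.98
tool_pos: [525.3, 253.0, 228.2]
orientation: [0.001, 0.746, -0.666, -0.0]
wrist_force: [-0.1, -0.3, -2.5]
opening: 0.252
finger_force: 59.8
```

>>> move_arm(plan=[{"dx": 0,"dy": 0,"dz": -0.001,"rx": 0,"ry": 0,"rz": 0,"grip": 0},{"dx": 0,"dy": 0,"dz": -0.002,"rx": 0,"ry": 0,"rz": 0,"grip": 0},{"dx": 0,"dy": 0,"dz": -0.003,"rx": 0,"ry": 0,"rz": 0,"grip": 0},{"dx": 0,"dy": 0,"dz": -0.004,"rx": 0,"ry": 0,"rz": 0,"grip": 0},{"dx": 0,"dy": 0,"dz": -0.005,"rx": 0,"ry": 0,"rz": 0,"grip": 0},{"dx": 0,"dy": 0,"dz": -0.0055,"rx": 0,"ry": 0,"rz": 0,"grip": 0},{"dx": 0,"dy": 0,"dz": -0.0055,"rx": 0,"ry": 0,"rz": 0,"grip": 0},{"dx": 0,"dy": 0,"dz": -0.0055,"rx": 0,"ry": 0,"rz": 0,"grip": 0}])

```text
clock: 11.65
tool_pos: [525.5, 253.8, 224.0]
orientation: [-0.0, 0.746, -0.666, 0.0]
wrist_force: [-2.0, -0.0, 0.0]
opening: 0.247
finger_force: 60.3
```

```bash
python3 -c "
from h import *
st()"
```

```text
t 11.65 tcp [525.5 253.8 224. ] ytool yaw -173.47 z [ 0.  0. -1.] F [-2. -0.  0.] M [ 0.02  0.43 -0.07] open 0.247 ff 60.3 j [ 0.72  0.44 -0.11  0.   -1.03 -0.6 ]
```

On the floor with light contact. Sliding toward the long stop.

>>> move_arm(plan=[{"dx": -0.0015,"dy": -0.0002,"dz": 0,"rx": 0,"ry": 0,"rz": 0,"grip": 0},{"dx": -0.003,"dy": -0.0003,"dz": 0,"rx": 0,"ry": 0,"rz": 0,"grip": 0},{"dx": -0.0045,"dy": -0.0005,"dz": 0,"rx": 0,"ry": 0,"rz": 0,"grip": 0},{"dx": -0.0055,"dy": -0.0006,"dz": 0,"rx": 0,"ry": 0,"rz": 0,"grip": 0},{"dx": -0.0065,"dy": -0.0007,"dz": 0,"rx": 0,"ry": 0,"rz": 0,"grip": 0},{"dx": -0.0073,"dy": -0.0008,"dz": 0,"rx": 0,"ry": 0,"rz": 0,"grip": 0},{"dx": -0.008,"dy": -0.0009,"dz": 0,"rx": 0,"ry": 0,"rz": 0,"grip": 0},{"dx": -0.008,"dy": -0.0009,"dz": 0,"rx": 0,"ry": 0,"rz": 0,"grip": 0}])

```text
clock: 12.32
tool_pos: [517.5, 252.9, 224.0]
orientation: [-0.0, 0.746, -0.666, 0.0]
wrist_force: [1.5, 0.7, 1.8]
opening: 0.249
finger_force: 60.3
```

```bash
python3 -c "
from h import *
st()"
```

```text
t 12.32 tcp [517.5 252.9 224. ] ytool yaw -173.47 z [ 0.001  0.    -1.   ] F [1.5 0.7 1.8] M [ 0.03 -0.36  0.03] open 0.249 ff 60.3 j [ 0.73  0.42 -0.13  0.   -1.02 -0.61]
```

>>> move_arm(plan=[{"dx": -0.0004,"dy": 0,"dz": 0,"rx": 0,"ry": 0,"rz": 0,"grip": 0},{"dx": -0.0008,"dy": -0.0001,"dz": 0,"rx": 0,"ry": 0,"rz": 0,"grip": 0},{"dx": -0.0012,"dy": -0.0001,"dz": 0,"rx": 0,"ry": 0,"rz": 0,"grip": 0},{"dx": -0.0016,"dy": -0.0002,"dz": 0,"rx": 0,"ry": 0,"rz": 0,"grip": 0},{"dx": -0.002,"dy": -0.0002,"dz": 0,"rx": 0,"ry": 0,"rz": 0,"grip": 0},{"dx": -0.0023,"dy": -0.0002,"dz": 0,"rx": 0,"ry": 0,"rz": 0,"grip": 0},{"dx": -0.0025,"dy": -0.0003,"dz": 0,"rx": 0,"ry": 0,"rz": 0,"grip": 0},{"dx": -0.0025,"dy": -0.0003,"dz": 0,"rx": 0,"ry": 0,"rz": 0,"grip": 0}])

```text
clock: 12.98
tool_pos: [516.6, 252.7, 224.1]
orientation: [-0.002, 0.746, -0.666, 0.001]
wrist_force: [10.3, -0.6, -4.7]
opening: 0.248
finger_force: 59.6
```

```bash
python3 -c "
from h import *
st()"
```

```text
t 12.98 tcp [516.6 252.7 224.1] ytool yaw -173.48 z [ 0.004  0.001 -1.   ] F [10.3 -0.6 -4.7] M [-0.28 -3.6  -0.12] open 0.248 ff 59.6 j [ 0.73  0.42 -0.14  0.   -1.01 -0.61]
```

Against the long stop at about 10 N. Now sliding the tail toward the short stop.

>>> move_arm(plan=[{"dx": 0.0002,"dy": -0.0015,"dz": -0.0005,"rx": 0,"ry": 0,"rz": 0,"grip": 0},{"dx": 0.0003,"dy": -0.003,"dz": -0.0005,"rx": 0,"ry": 0,"rz": 0,"grip": 0},{"dx": 0.0005,"dy": -0.0045,"dz": -0.0005,"rx": 0,"ry": 0,"rz": 0,"grip": 0},{"dx": 0.0006,"dy": -0.0055,"dz": -0.0005,"rx": 0,"ry": 0,"rz": 0,"grip": 0},{"dx": 0.0007,"dy": -0.0063,"dz": -0.0005,"rx": 0,"ry": 0,"rz": 0,"grip": 0},{"dx": 0.0008,"dy": -0.007,"dz": -0.0005,"rx": 0,"ry": 0,"rz": 0,"grip": 0},{"dx": 0.0009,"dy": -0.0075,"dz": -0.0005,"rx": 0,"ry": 0,"rz": 0,"grip": 0},{"dx": 0.0009,"dy": -0.0075,"dz": -0.0005,"rx": 0,"ry": 0,"rz": 0,"grip": 0}])

```text
clock: 13.65
tool_pos: [517.2, 246.5, 224.3]
orientation: [-0.003, 0.746, -0.666, 0.0]
wrist_force: [5.8, 3.8, -0.6]
opening: 0.251
finger_force: 60.2
```

```bash
python3 -c "
from h import *
st()"
```

```text
t 13.65 tcp [517.2 246.5 224.3] ytool yaw -173.49 z [ 0.005  0.005 -1.   ] F [ 5.8  3.8 -0.6] M [ 1.58 -2.09 -0.19] open 0.251 ff 60.2 j [ 0.72  0.42 -0.14 -0.   -1.01 -0.6 ]
```

>>> move_arm(plan=[{"dx": 0,"dy": -0.0004,"dz": 0,"rx": 0,"ry": 0,"rz": 0,"grip": 0},{"dx": 0,"dy": -0.0008,"dz": -0.0002,"rx": 0,"ry": 0,"rz": 0,"grip": 0},{"dx": 0,"dy": -0.0012,"dz": -0.0004,"rx": 0,"ry": 0,"rz": 0,"grip": 0},{"dx": -0.0003,"dy": -0.0016,"dz": -0.0005,"rx": 0,"ry": 0,"rz": 0,"grip": 0},{"dx": -0.0005,"dy": -0.0018,"dz": -0.0005,"rx": 0,"ry": 0,"rz": 0,"grip": 0},{"dx": -0.0005,"dy": -0.002,"dz": -0.0005,"rx": 0,"ry": 0,"rz": 0,"grip": 0},{"dx": -0.0005,"dy": -0.002,"dz": -0.0005,"rx": 0,"ry": 0,"rz": 0,"grip": 0},{"dx": -0.0005,"dy": -0.002,"dz": -0.0005,"rx": 0,"ry": 0,"rz": 0,"grip": 0}])

```text
clock: 14.32
tool_pos: [517.0, 244.9, 224.3]
orientation: [-0.004, 0.746, -0.666, 0.0]
wrist_force: [6.4, 5.3, 1.7]
opening: 0.25
finger_force: 60.3
```

```bash
python3 -c "
from h import *
st()"
```

```text
t 14.32 tcp [517.  244.9 224.3] ytool yaw -173.48 z [ 0.006  0.006 -1.   ] F [6.4 5.3 1.7] M [ 2.07 -2.2  -0.18] open 0.25 ff 60.3 j [ 0.72  0.41 -0.14 -0.   -1.   -0.6 ]
```

Still sliding (moved 1.6 of 2 mm), so the tail isn't seated yet. Continuing.

>>> move_arm(plan=[{"dx": 0,"dy": -0.0005,"dz": 0,"rx": 0,"ry": 0,"rz": 0,"grip": 0},{"dx": 0.0001,"dy": -0.001,"dz": 0,"rx": 0,"ry": 0,"rz": 0,"grip": 0},{"dx": 0.0001,"dy": -0.0014,"dz": 0,"rx": 0,"ry": 0,"rz": 0,"grip": 0},{"dx": 0.0002,"dy": -0.0018,"dz": 0,"rx": 0,"ry": 0,"rz": 0,"grip": 0},{"dx": 0.0002,"dy": -0.0022,"dz": 0,"rx": 0,"ry": 0,"rz": 0,"grip": 0},{"dx": 0.0002,"dy": -0.0026,"dz": 0,"rx": 0,"ry": 0,"rz": 0,"grip": 0},{"dx": 0.0003,"dy": -0.003,"dz": 0,"rx": 0,"ry": 0,"rz": 0,"grip": 0},{"dx": 0.0003,"dy": -0.003,"dz": 0,"rx": 0,"ry": 0,"rz": 0,"grip": 0}])

```text
clock: 14.98
tool_pos: [517.2, 242.6, 224.4]
orientation: [-0.005, 0.746, -0.666, -0.0]
wrist_force: [4.5, 7.9, 1.1]
opening: 0.251
finger_force: 60.4
```

```bash
python3 -c "
from h import *
st()"
```

```text
t 14.98 tcp [517.2 242.6 224.4] ytool yaw -173.48 z [ 0.007  0.008 -1.   ] F [4.5 7.9 1.1] M [ 3.05 -1.8  -0.3 ] open 0.251 ff 60.4 j [ 0.71  0.41 -0.15 -0.   -1.   -0.6 ]
```

>>> move_arm(plan=[{"dx": -0.0002,"dy": -0.0005,"dz": 0,"rx": 0,"ry": 0,"rz": 0,"grip": 0},{"dx": -0.0004,"dy": -0.001,"dz": 0,"rx": 0,"ry": 0,"rz": 0,"grip": 0},{"dx": -0.0006,"dy": -0.0015,"dz": 0,"rx": 0,"ry": 0,"rz": 0,"grip": 0},{"dx": -0.0008,"dy": -0.002,"dz": 0,"rx": 0,"ry": 0,"rz": 0,"grip": 0},{"dx": -0.001,"dy": -0.002,"dz": 0,"rx": 0,"ry": 0,"rz": 0,"grip": 0},{"dx": -0.001,"dy": -0.002,"dz": 0,"rx": 0,"ry": 0,"rz": 0,"grip": 0},{"dx": -0.001,"dy": -0.002,"dz": 0,"rx": 0,"ry": 0,"rz": 0,"grip": 0},{"dx": -0.001,"dy": -0.002,"dz": 0,"rx": 0,"ry": 0,"rz": 0,"grip": 0}])

```text
clock: 15.65
tool_pos: [516.7, 241.9, 224.6]
orientation: [-0.007, 0.746, -0.666, -0.0]
wrist_force: [7.2, 12.9, -0.9]
opening: 0.244
finger_force: 60.1
```

Run:
```python
from h import *
st()
im,d=read_camera("scene"); cv2.imwrite("pics/c6.png",cv2.resize(im[150:270,380:540],None,fx=5,fy=5,interpolation=cv2.INTER_CUBIC));
```

```text
t 15.65 tcp [516.7 241.9 224.6] ytool yaw -173.47 z [ 0.009  0.011 -1.   ] F [ 7.2 12.9 -0.9] M [ 4.72 -2.45 -0.29] open 0.244 ff 60.1 j [ 0.71  0.41 -0.15 -0.   -1.   -0.6 ]
```

View pics/c6.png

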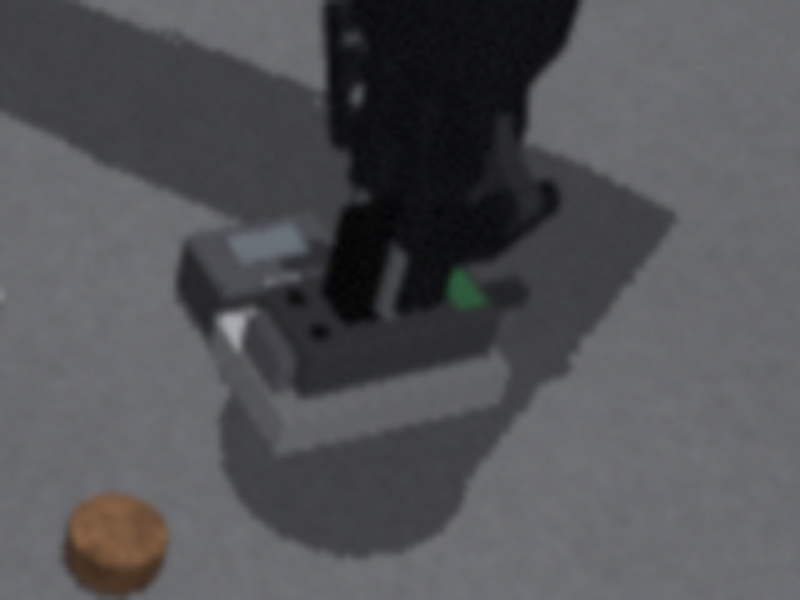

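The scene crop shows the gauge lying flat on the cradle floor. Its tail is against the short stop at (270,345), its far side is along the long stop, and the probe hangs past the open end at (510,290). Adding a little more press on the long stop and floor, then settling.

>>> move_arm(plan=[{"dx": -0.0003,"dy": 0,"dz": -0.0003,"rx": 0,"ry": 0,"rz": 0,"grip": 0},{"dx": -0.0006,"dy": 0,"dz": -0.0006,"rx": 0,"ry": 0,"rz": 0,"grip": 0},{"dx": -0.001,"dy": 0,"dz": -0.0008,"rx": 0,"ry": 0,"rz": 0,"grip": 0},{"dx": -0.001,"dy": 0,"dz": -0.0008,"rx": 0,"ry": 0,"rz": 0,"grip": 0},{"dx": -0.001,"dy": 0,"dz": -0.0008,"rx": 0,"ry": 0,"rz": 0,"grip": 0},{"dx": -0.001,"dy": 0,"dz": -0.0008,"rx": 0,"ry": 0,"rz": 0,"grip": 0},{"dx": -0.001,"dy": 0,"dz": -0.0008,"rx": 0,"ry": 0,"rz": 0,"grip": 0},{"dx": -0.001,"dy": 0,"dz": -0.0008,"rx": 0,"ry": 0,"rz": 0,"grip": 0}])

```text
clock: 16.37
tool_pos: [516.3, 241.8, 224.6]
orientation: [-0.008, 0.746, -0.666, 0.0]
wrist_force: [7.7, 11.8, 1.7]
opening: 0.249
finger_force: 60.5
```

Run:
```python
from h import *
st()
```

```text
t 16.37 tcp [516.3 241.8 224.6] ytool yaw -173.45 z [ 0.011  0.011 -1.   ] F [ 7.7 11.8  1.7] M [ 4.31 -2.8  -0.34] open 0.249 ff 60.5 j [ 0.71  0.41 -0.15 -0.   -1.   -0.6 ]
```

>>> move_arm(plan=[{"dx": 0,"dy": 0,"dz": 0,"rx": 0,"ry": 0,"rz": 0,"grip": 0},{"dx": 0,"dy": 0,"dz": 0,"rx": 0,"ry": 0,"rz": 0,"grip": 0},{"dx": 0,"dy": 0,"dz": 0,"rx": 0,"ry": 0,"rz": 0,"grip": 0},{"dx": 0,"dy": 0,"dz": 0,"rx": 0,"ry": 0,"rz": 0,"grip": 0},{"dx": 0,"dy": 0,"dz": 0,"rx": 0,"ry": 0,"rz": 0,"grip": 0},{"dx": 0,"dy": 0,"dz": 0,"rx": 0,"ry": 0,"rz": 0,"grip": 0},{"dx": 0,"dy": 0,"dz": 0,"rx": 0,"ry": 0,"rz": 0,"grip": 0},{"dx": 0,"dy": 0,"dz": 0,"rx": 0,"ry": 0,"rz": 0,"grip": 0}])

```text
clock: 17.03
tool_pos: [516.3, 241.8, 224.6]
orientation: [-0.008, 0.746, -0.666, 0.0]
wrist_force: [7.9, 12.3, 2.6]
opening: 0.25
finger_force: 60.4
```

Everything is steady, with about 8 N on the long stop and 12 N on the short one. Signing off.

```bash
python3 -c "
from cell import *
print(sign_off())"
```

```text
the job is handed in; nothing more can be done
None
```

I touched the gauge's probe tip to the round plate and then the square one, seated it in the cradle corner and handed the job in at 17 s, still gripped and pressed with about 8 N toward the long stop and 12 N toward the short one (wrist-force readings); no verdict came back.

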